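Press a label holder into the vial shelf's channel and hold it home

ROBOT

A 6-joint arm with a two-finger parallel gripper is mounted at the origin on the work surface. World frame = base frame: x ahead of the robot, y to its left, z up, the work surface at z = 0. Lengths are in m, angles in rad, forces in N, time in s.
With the tool pointing down it reaches from about 0.425 to 0.95 m from the base axis. Payload 3.5 kg.
Tool frame: the origin (TCP) lies between the finger pads; the fingertips stand 22 mm ahead of it and the grasp point (between the pads) lies 3 mm ahead of it (ctrl.nose_length is the z of the fingertips in the tool frame, in m); z points along the fingers, y is the line along which they close (so a half turn about z gives the same grasp; the last joint's range is limited). The gripper opens to 85 mm and grips with 20 to 120 N. Pads are 22 mm wide; open, the fingers measure 114 mm over their backs; the gripper's body (76 mm by 85 mm) begins 54 mm behind the grasp point. The pads swing forward as they close: fully open they stand 13 mm farther back than shut.
Start: joints at [-1.456, 0.286, 1.577, -0, 1.279, -0.15], TCP at [0.177, -0.651, 0.253] pointing down, gripper open.
Joint ranges: [-2.77, 2.77], [-0.9, 2.22], [0.21, 2.48], [-1.53, 4.67], [0.24, 2.81], [-2.84, 2.84]. Speed limits (rad/s): [2.79, 2.79, 3.14, 3.14, 3.14, 3.14].

INTERFACE

Orientations are given as a unit quaternion [x, y, z, w].
In Python, from plant import ctrl gives the robot as it stands. The module is installed in compiled form; this text tells all that it offers.
- The arm moves only by the tool send_rows, never from a script. Its argument "rows" is text: rows parted by semicolons, each of 7 numbers parted by spaces: the turn, a rotation vector about the tool's x, y, z in degrees, then the shift along the tool's x, y, z in mm, then the opening, from -1 (shut) to 1 (fully open). A call has 1 to 8 rows; each row is the pose to reach, as a shift and turn from the pose commanded when the call began, along the tool's axes at that moment; what a row does not reach only later rows make up. A row lasts 1/8 s, in which the tool goes at most 62.5 mm and 10.7 degrees, less where a joint would pass 70% of its speed; a pose out of reach is approached as far as the arm can. A call with a gripper value outside its range is refused whole. The fingers move at their own pace and stop on an object; "grip_force" is the grip in N (left out, the last holds). Time passes only in rows, so rows that repeat a pose let the fingers close. It gives the time, the measured TCP pose, the force, the opening and the grip force at its end, in the units of the state.
- ctrl.get_state(): the state, without advancing time (a new reading comes with each control period).
- ctrl.read_camera(name): name is "scene" or "side" or "wrist"; returns a dict with "color" (400x640x3 uint8, red, green, blue), "fx", "fy", "cx", "cy" (pixels), "extrinsics" (4x4, takes a point from world to camera coordinates). Camera axes: x right, y down, z forward; pixel columns grow to the right and rows downward; lengths in m; the calibration is good to about 2 mm. A picture is of the moment at which its call begins. There is no depth.
- ctrl.sign_off(): hands the job in; it is judged then, once.
Trained networks look in a picture, given as the dict that the camera call returned (one of the last four; its "shot" number tells which), for a name from the list of things; names that differ only in an ending like _2 or _b are one class to them, and where a whole thing is asked for, a point or a joint stands for the part that bears it (a point fixed in the world has none). Each returns a list of dicts, best first, with "p" (0 to 1); they miss things now and then, are a little off and sometimes report something else, mostly with a low value. They report only what shows in the picture. A call takes as long as a camera call. They do not tell look-alikes from the thing itself.
- ctrl.look_for(picture, target): "position" ([x, y, z] in m, in the coordinates of the camera as it stood for that picture, good to about 4 mm: the middle of the surface that is visible of it).
The state is a dict: "time": time; "qpos": joint angles; "dq": joint speeds; "joint_efforts": joint torques, N m; "eef_pos": TCP position; "tcp_rot": TCP orientation; "contact_force": force on the tool from outside, world axes, zero at the start; "wrist_torque": the same for the moment, N m; "opening": opening from 0.0 (shut) to 1.0 (fully open); "finger_force": force on a finger pad.
Only numpy, scipy, OpenCV 4.12 (cv2) and the standard library are available. Lean on these libraries where they do the work, as an engineer would, in place of code of your own. Each camera call takes 0.05 s, during which the arm holds its last target. There are 200 camera calls.

TASK

Lift the blue label holder out of the black bin and push it down into the empty place of the vial shelf's label channel, between the two grey holders: foot behind the aluminium front lip, card facing out like theirs. Feel it meet the orange sprung strip, press on until its ledge sits down on top of the lip, and finish still gripping it and pressing it fully home: the spring lifts it if you let go. Leave everything else as it stands.

Things in the scene. Friction and masses are not known exactly. Their poses are not given: they have to be found in the camera images.
- blue_holder: Blue plastic label holder: upright plate 10 (x) x 60 (y) x 95 mm (z), 40-85 g. Origin: centre of its underside. Its +x face shows a white card; below that a ledge 10 mm deep (x = +5 to +15 mm), 8 mm high, full width, underside 30 mm above the foot. Starts upright in any one of the bin's three slots, +x along the bin's +x.
- blue_foot (a point): Centre of the blue holder's underside (same as its origin), axes as the holder's.
- blue_top (a point): Centre of the blue holder's top edge, 95 mm above its foot. Grip the plate here across its 10 mm thickness; from the top down to 57 mm below it the plate is bare on both faces.
- yellow_holder: Yellow label holder, same shape and size as the blue one, origin at the centre of its underside, upright in another slot of the bin. It stays there.
- red_holder: Red label holder, same shape and size as the blue one, origin at the centre of its underside, upright in another slot of the bin. It stays there.
- bin: Fixed black open bin 212 (x) x 74 (y) x 45 mm (z), floor 4 mm thick, walls 4 mm. Origin: centre of its underside. Pairs of grey ribs, 24 mm above the floor, form three slots at x = -70, 0 and +70 mm, each 12 mm wide in x; a holder stands loosely in each (1 mm play each side) and comes out straight up.
- vial_shelf: Fixed grey block 55 mm high, x = -70 to +30 mm, y = -130 to +130 mm; origin on the table. Rows of small capped vials on top (to 77 mm above the table, x = -65 to -9 mm). Along its +x face runs the upward-open label channel, with two grey holders of the blue one's shape fixed in it at y = +72 and -72 mm, fully home, cards facing +x; 84 mm is empty between them.
- lip (a point): Middle of the top edge of the channel's aluminium front lip (4 mm thick), 50 mm above the table, at vial_shelf x = +48, y = 0. The channel is 16 mm wide, from the block's face (x = +30 mm, 55 mm high) to the lip's inner face (x = +46 mm).
- bay (a point): Where the blue foot is when fully home: middle of the empty place, at vial_shelf x = +38, y = 0, 20 mm above the table; axes as the vial_shelf's. The blue holder's +x then points along the shelf's +x and its ledge rests on the lip, 30 mm above this point. Play: 3 mm either way in x, 12 mm in y.
- strip (a joint): The orange sprung strip (74 mm long, 12 mm wide) at the bottom of the empty place, in m pushed down: 0 = up, its top 8 mm above bay; 0.008 = pushed down as far as a fully home holder pushes it. Its spring needs 3 N to start and about 7.8 N at 0.008, and pushes the holder back up if released.
- brown_bottle: Brown bottle with blue cap, 72 mm across, 160 mm tall; origin under its centre. Leave alone.
- wash_bottle: White wash bottle, 64 mm across, about 205 mm tall with its bent spout; origin under its centre. Leave alone.
- white_jar: Clear jar with white lid, 60 mm across, 65 mm tall; origin under its centre. Leave alone.
- petri_dish: Glass dish 96 mm across, 12 mm tall; origin under its centre. Leave alone.
- pipette_bulb: Green rubber pipette bulb lying down, about 100 x 52 x 52 mm; origin on the table under it. Leave alone.
- blue_cap: Loose blue bottle cap, 28 mm across, 16 mm tall; origin under its centre. Leave alone.
There are look-alikes about, which are no part of the job. What is meant by the blue_holder is not green, and is the smaller of those in its own colour.

How it is judged:
On the way, in this order (a step that is already met when the one before it is completed fails the run):
1. the blue holder is lifted out of the bin in the gripper (height (world z) of blue_foot above 0.055 m and contact force between the fingers and blue_holder above 1 N and contact force between blue_holder and bin below 0.05 N), for 0.2 s.
2. its foot is behind the lip, in the empty place (x of blue_foot in the frame of bay between -0.005 and 0.005 m and y of blue_foot in the frame of bay between -0.014 and 0.014 m and z of blue_foot in the frame of bay below 0.02 m), for 0.1 s.
At the end, for the whole second after the job is handed in: For a last second: blue holder still, upright (0.1 rad), square (0.15 rad), foot within 5 mm in x and 14 mm in y of the bay and at most 2.5 mm above home, strip down over 5.5 mm, fingers on it with over 1 N; other two holders within 20 mm, other things within 30 mm of their starts (x of blue_foot in the frame of bay between -0.005 and 0.005 m and y of blue_foot in the frame of bay between -0.014 and 0.014 m and z of blue_foot in the frame of bay below 0.0025 m and value of joint strip above 0.0055 m and angle between the z axis of blue_holder and the z axis of bay, either way round below 0.1 rad and angle between the x axis of blue_holder and the x axis of bay, either way round below 0.15 rad and z of blue_top in the frame of bay above 0.08 m and contact force between the fingers and blue_holder above 1 N and linear speed of blue_holder below 0.01 m/s and distance of each of yellow_holder, red_holder from where it was at the start of the episode below 0.02 m and distance of each of brown_bottle, wash_bottle, white_jar, petri_dish, pipette_bulb, blue_cap from where it was at the start of the episode below 0.03 m); the arm keeps its last pose, push and grip.
It fails at once if another label holder is pulled up, tipped or shifted by more than 20 mm (distance of any of yellow_holder, red_holder from where it was at the start of the episode above 0.02 m).
It fails at once if a bystander is moved by more than 30 mm (distance of any of brown_bottle, wash_bottle, white_jar, petri_dish, pipette_bulb, blue_cap from where it was at the start of the episode above 0.03 m).
It also fails if it takes over 38 s, if anything falls off the work surface, if the arm or the gripper's body presses on something with over 40 N, if the wrist force passes 120 N, or if a joint passes its speed limit or range.

## Working session

There is one attempt and no reset: what is moved stays moved. The work goes in short steps, Python scripts to look and compute and a tool call to move; the robot and the scene stay as the last step left them, time stands still between calls to the robot, and variables do not carry over. Pictures are saved under pics/ and viewed, at most 10 in all, crops included, and the job is handed in when it is done.

Besides the shell and the picture viewer there is one more tool, called after ">>>" in YAML: its name, and indented under it one key for each argument. send_rows: Moves the arm, as the interface text tells. Its arguments: {"type":"object","properties":{"rows":{"type":"string"},"grip_force":{"type":"number"}},"required":["rows"]}

```bash
mkdir -p pics
cat > h.py <<'E'
import numpy as np, cv2
from plant import ctrl
def shot(n,f=None):
    p=ctrl.read_camera(n)
    if f: cv2.imwrite('pics/'+f,p['color'][:,:,::-1])
    return p
def w(p,c): 
    return (np.linalg.inv(p['extrinsics'])@np.r_[c,1])[:3]
def proj(p,X):
    c=p['extrinsics']@np.r_[X,1]; return np.array([p['fx']*c[0]/c[2]+p['cx'],p['fy']*c[1]/c[2]+p['cy']])
def ray(p,u,v,z):
    E=np.linalg.inv(p['extrinsics']); d=E[:3,:3]@np.array([(u-p['cx'])/p['fx'],(v-p['cy'])/p['fy'],1]); o=E[:3,3]
    return o+d*(z-o[2])/d[2]
E
python3 - <<'E'
from h import *
ims=[]
for n in ['scene','side']:
    p=shot(n,n+'1.png'); E=np.linalg.inv(p['extrinsics']); print(n,E[:3,3].round(3),E[:3,2].round(2))
    for t in ['blue_holder','yellow_holder','red_holder','bin','vial_shelf','strip','brown_bottle','wash_bottle','white_jar','petri_dish','pipette_bulb','blue_cap']:
        for d in ctrl.look_for(p,t)[:4]:
            X=w(p,d['position']); print(t,round(d['p'],2),X.round(3),proj(p,X).round())
s=ctrl.get_state(); print(s)
E
```

```text
scene [1.535 0.066 0.802] [-0.78 -0.06 -0.62]
blue_holder 0.77 [ 0.601 -0.301  0.073] [231. 190.]
blue_holder 0.64 [ 0.717 -0.306  0.073] [219. 213.]
blue_holder 0.56 [ 0.646 -0.164  0.051] [271. 206.]
yellow_holder 0.75 [ 0.531 -0.291  0.073] [239. 178.]
yellow_holder 0.37 [0.647 0.446 0.093] [469. 203.]
red_holder 0.68 [ 0.461 -0.282  0.075] [247. 166.]
red_holder 0.21 [ 0.55  -0.263  0.027] [248. 192.]
bin 0.88 [ 0.547 -0.264  0.029] [248. 191.]
bin 0.56 [0.522 0.444 0.104] [460. 176.]
bin 0.33 [0.649 0.448 0.093] [470. 203.]
vial_shelf 0.92 [0.554 0.187 0.058] [380. 190.]
brown_bottle 0.56 [0.522 0.444 0.106] [461. 176.]
wash_bottle 0.8 [0.645 0.447 0.093] [469. 203.]
white_jar 0.74 [ 0.771 -0.182  0.047] [257. 234.]
white_jar 0.17 [0.556 0.186 0.055] [380. 191.]
petri_dish 0.97 [ 0.761 -0.     0.012] [319. 242.]
petri_dish 0.55 [0.556 0.188 0.057] [380. 191.]
petri_dish 0.41 [ 0.61  -0.465  0.035] [184. 199.]
pipette_bulb 0.68 [ 0.613 -0.463  0.035] [184. 199.]
pipette_bulb 0.66 [0.525 0.444 0.104] [461. 177.]
blue_cap 0.41 [0.709 0.143 0.012] [367. 232.]
side [-0.009  0.886  0.
[... 724 characters left out ...]
time': 1.3, 'qpos': array([-1.45599210e+00,  2.86336224e-01,  1.57670573e+00,  1.66052896e-05,
        1.27859269e+00, -1.50026045e-01]), 'dq': array([ 0.00068569,  0.00197744,  0.00149713, -0.00121288,  0.00312811,
        0.0003613 ]), 'joint_efforts': array([ 1.02067734e-03, -4.05955303e+01, -2.92929912e+01, -3.65576318e-05,
        5.37212818e-04, -1.23664226e-06]), 'eef_pos': array([ 0.17669174, -0.65144976,  0.25329758]), 'tcp_rot': array([ 9.91246234e-01,  1.32026146e-01,  8.31913484e-06, -2.08510835e-05]), 'contact_force': array([ 0.1002711 , -0.15220306,  0.76267727]), 'wrist_torque': array([ 0.05542379,  0.00081048, -0.04367461]), 'finger_force': 0.0, 'opening': 0.9993973364022913}
```

Run:
```python
import cv2
a=cv2.imread('pics/scene1.png')[120:280,150:420]; cv2.imwrite('pics/sc.png',cv2.resize(a,(800,474),interpolation=cv2.INTER_CUBIC))
b=cv2.imread('pics/side1.png')[110:290,230:450]; cv2.imwrite('pics/sd.png',cv2.resize(b,(733,600),interpolation=cv2.INTER_CUBIC))
```

```text
(no output)
```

View pics/sc.png

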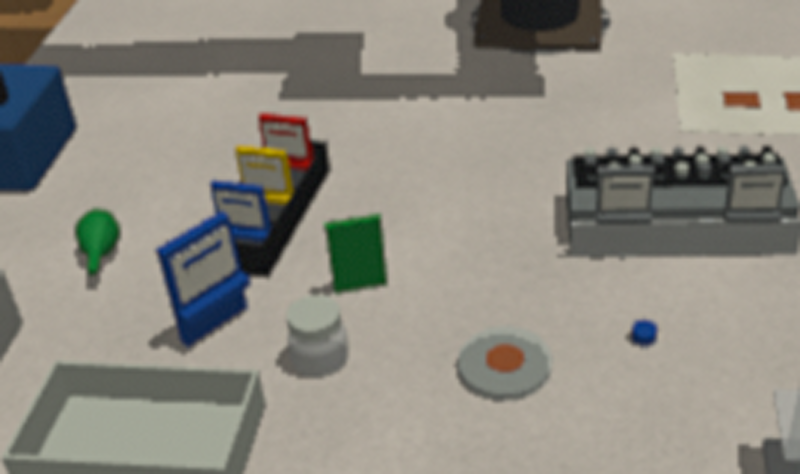

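View pics/sd.png

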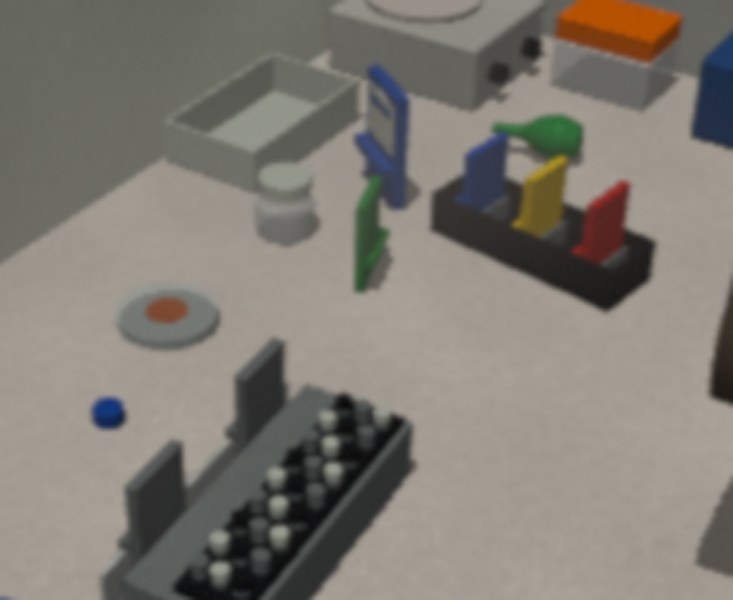

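Candidates for the blue holder, scene pixels: the bin's near slot (231,190), a larger free-standing blue holder (219,213), and a green one (271,206). I choose the small blue one in the bin's +x slot. The closer wrist view will confirm it.

```bash
cat >> h.py <<'E'
from scipy.spatial.transform import Rotation as R
def go(pos,yaw_y):  # commanded from current measured pose
    s=ctrl.get_state(); A=R.from_quat(s['tcp_rot']); a=np.radians(yaw_y)
    y=np.array([np.cos(a),np.sin(a),0]); z=np.array([0,0,-1.]); T=R.from_matrix(np.c_[np.cross(y,z),y,z])
    print('turn',np.degrees((A.inv()*T).as_rotvec()).round(2),'shift mm',(A.inv().apply(np.array(pos)-s['eef_pos'])*1e3).round(1))
E
python3 - <<'E'
from h import *
p=shot('wrist'); s=ctrl.get_state(); E=np.linalg.inv(p['extrinsics']); A=R.from_quat(s['tcp_rot'])
print(p['fx'],A.inv().apply(E[:3,3]-s['eef_pos']).round(3)); print((A.inv().as_matrix()@E[:3,:3]).round(3))
go([0.58,-0.29,0.36],-7.7)
E
```

```text
328.8271210924833 [ 0.068  0.001 -0.12 ]
[[-0.001 -0.963 -0.27 ]
 [ 1.    -0.001 -0.   ]
 [-0.    -0.27   0.963]]
turn [ -0.     0.   -67.13] shift mm [ 483.9 -243.3 -106.7]
```

>>> send_rows:
  rows: "0 0 -10 60 -30 -20 1;0 0 -20 120 -60 -40 1;0 0 -30 180 -90 -60 1;0 0 -40 240 -120 -80 1;0 0 -50 300 -150 -107 1;0 0 -60 360 -180 -107 1;0 0 -67 420 -210 -107 1;0 0 -67 482 -243 -107 1"

```text
time: 2.35
eef_pos: [0.5394, -0.3264, 0.36]
tcp_rot: [0.754, 0.657, 0.0, 0.001]
contact_force: [1.6, -0.5, -1.2]
opening: 1.0
finger_force: 0.0
```

Run:
```python
from h import *
p=shot('wrist','w1.png'); s=ctrl.get_state(); print(s['time'],s['eef_pos'],R.from_quat(s['tcp_rot']).as_matrix()[:,1],s['qpos'].round(2))
for t in ['blue_holder','yellow_holder','red_holder','bin']:
    for d in ctrl.look_for(p,t)[:3]:
        X=w(p,d['position']); print(t,round(d['p'],2),X.round(3),proj(p,X).round())
```

```text
2.4 [ 0.54388586 -0.32057422  0.35978917] [ 0.99151504 -0.12991105  0.00458719] [-0.7   0.13  1.57  0.01  1.44 -0.57]
blue_holder 0.89 [ 0.701 -0.31   0.111] [464. 134.]
blue_holder 0.89 [ 0.634 -0.175  0.063] [385.  20.]
blue_holder 0.78 [ 0.591 -0.303  0.097] [362. 140.]
yellow_holder 0.66 [ 0.527 -0.294  0.099] [306. 141.]
red_holder 0.71 [ 0.457 -0.292  0.081] [249. 145.]
bin 0.76 [ 0.535 -0.295  0.004] [315. 134.]
```

View pics/w1.png

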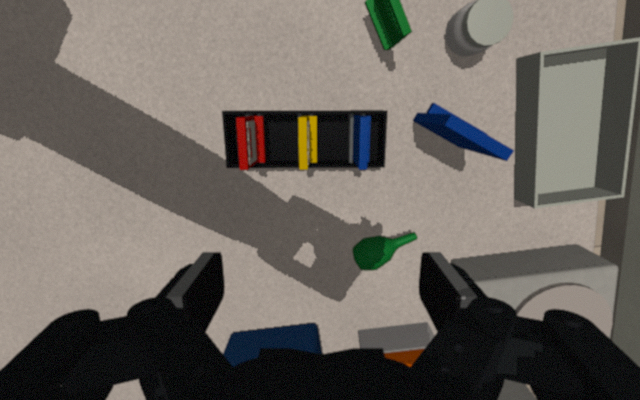

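Run:
```python
from h import *
p=shot('wrist','w2.png'); s=ctrl.get_state(); print(s['time'],s['eef_pos'])
c=p['color'].astype(int); 
u,v=proj(p,[0.59,-0.295,0.06]).astype(int); print(u,v)
m=((c.max(2)<60)).astype(np.uint8); m[:90]=0;m[200:]=0;m[:,:180]=0;m[:,430:]=0
hsv=cv2.cvtColor(p['color'],cv2.COLOR_RGB2HSV); sat=(hsv[...,1]>120)&(hsv[...,2]>50); 
m2=cv2.morphologyEx(m,cv2.MORPH_OPEN,np.ones((3,3)))
n,l,st,_=cv2.connectedComponentsWithStats(m2); print(st[1:])
pts=np.argwhere(m2>0)[:,::-1]; G=np.array([ray(p,a,b,0.045)[:2] for a,b in pts]).astype(np.float32)
r=cv2.minAreaRect(G); print('bin rect',r, cv2.boxPoints(r).round(4).tolist())
for nm,lo,hi in [('blue',105,130),('yel',18,35),('red',0,8)]:
    k=sat&(hsv[...,0]>=lo)&(hsv[...,0]<=hi); k[:90]=0;k[200:]=0;k[:,:200]=0;k[:,400:]=0
    q=np.argwhere(k)[:,::-1]; 
    G=np.array([ray(p,a,b,0.099)[:2] for a,b in q]).astype(np.float32); r=cv2.minAreaRect(G); print(nm,len(q),q.min(0),q.max(0),r)
a=p['color'][90:190,210:400,::-1]; cv2.imwrite('pics/w2c.png',cv2.resize(a,(760,400),interpolation=cv2.INTER_NEAREST))
```

```text
2.65 [ 0.53736197 -0.32852268  0.3590757 ]
358 130
[[ 224  110  164   57 6007]
 [ 418  117   12   10   77]]
bin rect ((0.5485261678695679, -0.30098041892051697), (0.07197665423154831, 0.2642113268375397), 82.14999389648438) [[0.41269999742507935, -0.31859999895095825], [0.6744999885559082, -0.3546999990940094], [0.6843000054359436, -0.2833999991416931], [0.42260000109672546, -0.24729999899864197]]
blue 726 [355 114] [372 167] ((0.5898036956787109, -0.30452433228492737), (0.06020646542310715, 0.019311346113681793), 83.7478256225586)
yel 1000 [298 114] [318 168] ((0.5271873474121094, -0.2964825928211212), (0.06106523051857948, 0.022507892921566963), 82.14990997314453)
red 1026 [237 114] [266 168] ((0.4632813632488251, -0.2876723110675812), (0.06101882830262184, 0.031800612807273865), 82.35746765136719)
```

View pics/w2c.png

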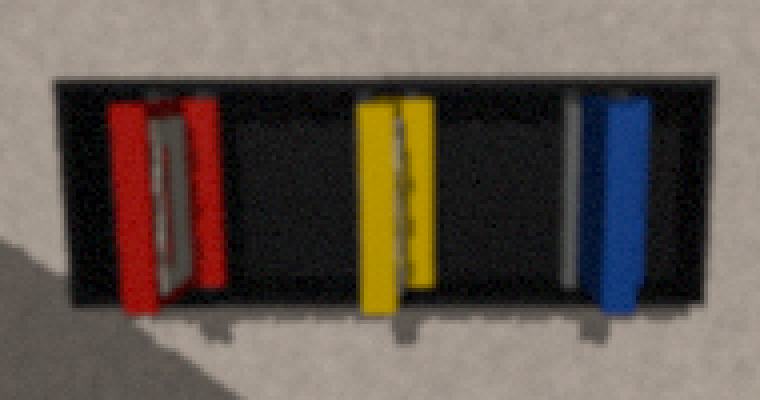

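Run:
```python
from h import *
p=shot('wrist','w3.png'); s=ctrl.get_state(); print(s['time'],s['eef_pos'])
c=p['color']; d=c[...,2].astype(int)
for v in (118,128,138,148,158,166): print(v,d[v,350:380].tolist())
m=(c.max(2)<60).astype(np.uint8); m[:90]=0;m[200:]=0;m[:,:180]=0;m[:,405:]=0
m2=cv2.morphologyEx(m,cv2.MORPH_OPEN,np.ones((3,3)))
G=np.array([ray(p,a,b,0.045)[:2] for a,b in np.argwhere(m2>0)[:,::-1]]).astype(np.float32)
r=cv2.minAreaRect(G); print(r)
for q in [(361.5,114.2),(372,114.2),(360,168.3),(369,168.3)]: print(ray(p,*q,0.099).round(4))
```

```text
2.7 [ 0.53709495 -0.32888922  0.35905879]
118 [22, 49, 75, 87, 85, 69, 49, 51, 48, 46, 48, 65, 94, 123, 127, 129, 126, 125, 125, 124, 122, 106, 77, 35, 5, 15, 14, 1, 3, 12]
128 [31, 55, 82, 88, 78, 60, 49, 52, 54, 51, 54, 70, 106, 126, 126, 127, 122, 125, 122, 126, 123, 105, 60, 27, 20, 24, 21, 23, 22, 20]
138 [38, 65, 85, 88, 76, 55, 49, 53, 48, 46, 59, 88, 119, 125, 125, 122, 122, 122, 123, 120, 110, 95, 53, 17, 23, 22, 23, 18, 17, 17]
148 [43, 66, 83, 86, 69, 55, 50, 50, 51, 54, 59, 88, 116, 122, 123, 122, 120, 121, 121, 114, 96, 76, 40, 19, 19, 20, 12, 22, 15, 16]
158 [45, 68, 86, 76, 57, 44, 49, 51, 48, 48, 67, 98, 117, 122, 119, 122, 119, 122, 121, 114, 96, 57, 22, 10, 15, 17, 9, 10, 6, 10]
166 [63, 62, 60, 65, 60, 67, 60, 63, 60, 69, 87, 107, 117, 119, 117, 118, 114, 114, 102, 79, 69, 66, 62, 61, 65, 62, 66, 64, 65, 65]
((0.5220937728881836, -0.2973191440105438), (0.07228256016969681, 0.2097865343093872), 82.5180435180664)
[ 0.5903 -0.2753  0.099 ]
[ 0.6019 -0.2769  0.099 ]
[ 0.5821 -0.336   0.099 ]
[ 0.5925 -0.3374  0.099 ]
```

Run:
```python
from h import *
go([0.5912,-0.3064,0.18],-7.6)
go([0.5912,-0.3064,0.074],-7.6)
```

```text
turn [-0.03  0.01 -0.33] shift mm [ 29.8  50.6 179. ]
turn [-0.03  0.01 -0.33] shift mm [ 29.8  50.6 285. ]
```

>>> send_rows:
  rows: "0 0 -0.3 10 17 45 0;0 0 -0.3 20 34 90 0;0 0 -0.3 29.8 50.6 135 0;0 0 -0.3 29.8 50.6 179 0;0 0 -0.3 29.8 50.6 179 0;0 0 -0.3 29.8 50.6 179 0"

```text
time: 3.45
eef_pos: [0.5923, -0.3068, 0.1823]
tcp_rot: [0.753, 0.659, 0.0, 0.001]
contact_force: [0.3, 0.5, -0.3]
opening: 0.501
finger_force: 0.0
```

Run:
```python
from h import *
p=shot('wrist','w4.png'); s=ctrl.get_state(); print(s['time'],s['eef_pos'],s['opening'])
for a in (-5,5):
  for b in (-30,30):
    x=np.array([np.cos(np.radians(-7.6)),np.sin(np.radians(-7.6))]);y=np.array([-x[1],x[0]])
    q=proj(p,np.r_[np.array([.5912,-.3064])+x*a/1e3+y*b/1e3,.099]); print(a,b,q.round(1)); cv2.circle(p['color'],tuple(q.round().astype(int)),3,(0,255,0),1)
cv2.imwrite('pics/w4m.png',p['color'][:,:,::-1])
go([0.5912,-0.3064,0.074],-7.6)
```

```text
3.5 [ 0.59286456 -0.30698782  0.18340597] 0.49979577571871653
-5 -30 [311.8 256.6]
-5 30 [310.9 168.7]
5 -30 [326.6 256.6]
5 30 [326.9 168.7]
turn [ 0.24  0.13 -0.01] shift mm [  0.6  -2.2 109.4]
```

View pics/w4m.png

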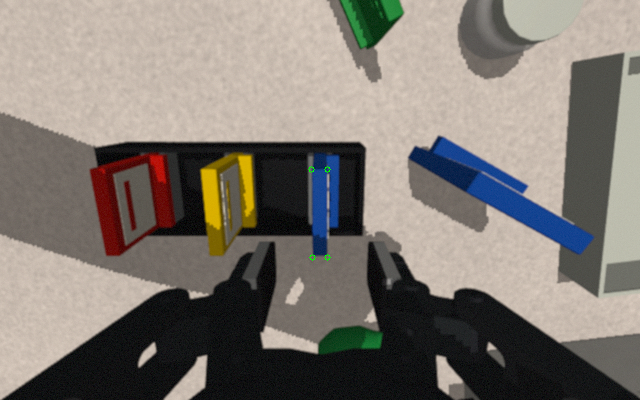

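>>> send_rows:
  rows: "0 0 0 0 -1 35 0;0 0 0 0 -1 70 0;0 0 0 0 -1 95 0;0 0 0 0 -1 107 0;0 0 0 0 -1 107 0;0 0 0 0 -1 107 0"
  grip_force: 60

```text
time: 4.25
eef_pos: [0.5923, -0.306, 0.0755]
tcp_rot: [0.752, 0.659, 0.0, 0.002]
contact_force: [0.6, -0.4, 0.2]
opening: 0.501
finger_force: 0.0
```

Run:
```python
from h import *
s=ctrl.get_state(); print(s['time'],s['eef_pos'],s['opening'],s['contact_force'])
go([0.5912,-0.3064,0.074],-7.6)
```

```text
4.25 [ 0.59230899 -0.30600064  0.07548798] 0.5009298466691423 [ 0.60050319 -0.44084473  0.24209688]
turn [0.19 0.1  0.07] shift mm [-0.5 -1.1  1.5]
```

Close, then lift.

>>> send_rows:
  rows: "0 0 0 0 -0.5 1 -1;0 0 0 0 -0.5 1 -1;0 0 0 0 -0.5 1 -1;0 0 0 0 -0.5 1 -1;0 0 0 0 -0.5 1 -1;0 0 0 0 -0.5 1 -1"
  grip_force: 60

```text
time: 5.0
eef_pos: [0.5912, -0.3054, 0.0731]
tcp_rot: [0.752, 0.659, 0.0, 0.001]
contact_force: [-0.4, 0.4, 5.8]
opening: 0.111
finger_force: 59.0
```

Run:
```python
from h import *
s=ctrl.get_state(); print(s['time'],s['eef_pos'],s['opening'],s['contact_force'],s['finger_force'])
print(R.from_quat(s['tcp_rot']).as_matrix().round(4))
```

```text
5.0 [ 0.59123975 -0.30537593  0.07314721] 0.11062828536878076 [-0.44139708  0.43004011  5.84369026] 59.035820960998535
[[ 1.310e-01  9.914e-01  1.300e-03]
 [ 9.914e-01 -1.310e-01 -9.000e-04]
 [-7.000e-04  1.400e-03 -1.000e+00]]
```

>>> send_rows:
  rows: "0 0 0 0 0 -15 -1;0 0 0 0 0 -40 -1;0 0 0 0 0 -70 -1;0 0 0 0 0 -100 -1;0 0 0 0 0 -125 -1;0 0 0 0 0 -150 -1;0 0 0 0 0 -150 -1;0 0 0 0 0 -150 -1"

```text
time: 6.0
eef_pos: [0.5898, -0.3045, 0.2206]
tcp_rot: [0.752, 0.659, -0.0, -0.001]
contact_force: [-0.3, -0.1, -0.9]
opening: 0.109
finger_force: 59.5
```

Run:
```python
from h import *
s=ctrl.get_state(); print(s['time'],s['eef_pos'],s['opening'],s['contact_force'],s['finger_force'],s['qpos'].round(2))
for n in ('scene','side'):
  p=shot(n)
  for t in ('vial_shelf','strip'):
    for d in ctrl.look_for(p,t)[:2]: print(t,round(d['p'],2),w(p,d['position']).round(3))
go([0.62,0.10,0.26],0)
```

```text
6.0 [ 0.58984373 -0.30451157  0.22063125] 0.10941468820594297 [-0.33847193 -0.06131735 -0.89896198] 59.51763331890106 [-0.63  0.29  1.63 -0.    1.22 -0.5 ]
vial_shelf 0.76 [0.555 0.188 0.055]
vial_shelf 0.49 [ 0.54  -0.273  0.026]
strip 0.42 [ 0.6   -0.291  0.19 ]
vial_shelf 0.67 [0.489 0.232 0.055]
turn [-0.09 -0.05 -7.53] shift mm [405.2 -23.7 -38.6]
```

>>> send_rows:
  rows: "0 0 0 50 -3 -20 -1;0 0 -2 105 -6 -40 -1;0 0 -4 165 -9 -40 -1;0 0 -6 225 -12 -40 -1;0 0 -7.5 285 -15 -40 -1;0 0 -7.5 345 -18 -40 -1;0 0 -7.5 405 -24 -40 -1;0 0 -7.5 405 -24 -40 -1"

```text
time: 7.3
eef_pos: [0.6194, 0.1037, 0.2619]
tcp_rot: [0.705, 0.709, 0.0, -0.0]
contact_force: [-0.7, -0.8, 0.1]
opening: 0.106
finger_force: 59.5
```

>>> send_rows:
  rows: "0 0 0 0 0 0 -1;0 0 0 0 0 0 -1"

```text
time: 7.55
eef_pos: [0.6201, 0.0981, 0.262]
tcp_rot: [0.708, 0.706, -0.0, 0.0]
contact_force: [0.6, -0.4, -1.5]
opening: 0.11
finger_force: 59.5
```

Run:
```python
from h import *
p=shot('wrist','w5.png'); s=ctrl.get_state(); print(s['time'],s['eef_pos'],R.from_quat(s['tcp_rot']).as_matrix()[:,1].round(4),s['contact_force'])
for t in ('vial_shelf','strip','blue_holder'):
    for d in ctrl.look_for(p,t)[:3]: X=w(p,d['position']); print(t,round(d['p'],2),X.round(3),proj(p,X).round())
```

```text
7.6 [0.62011359 0.09803383 0.26211714] [ 1.0e+00 -2.7e-03 -1.0e-04] [-0.02193691 -0.17202155 -1.57474769]
vial_shelf 0.91 [0.51  0.174 0.061] [203.  99.]
strip 0.6 [0.551 0.191 0.027] [253.  82.]
blue_holder 0.87 [0.621 0.117 0.287] [326. 265.]
blue_holder 0.61 [0.751 0.004 0.013] [430. 245.]
```

View pics/w5.png

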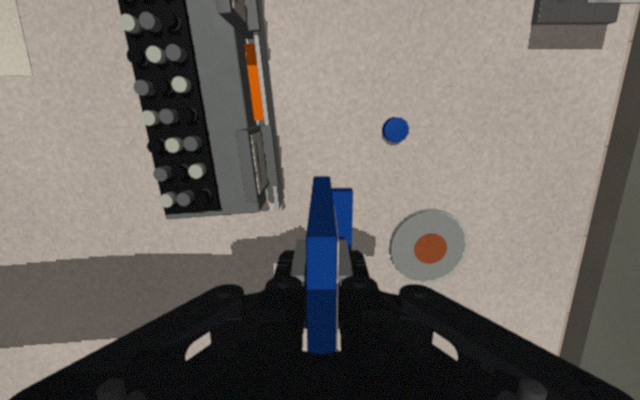

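Run:
```python
from h import *
go([0.57,0.125,0.262],8.8)
```

```text
turn [-0.    0.   -8.93] shift mm [ 26.5 -50.2   0.2]
```

>>> send_rows:
  rows: "0 0 -4 10 -20 0 -1;0 0 -9 20 -40 0 -1;0 0 -9 26.5 -50 0 -1;0 0 -9 26.5 -50 0 -1;0 0 -9 26.5 -50 0 -1;0 0 -9 26.5 -50 0 -1"

```text
time: 8.5
eef_pos: [0.5705, 0.1258, 0.2622]
tcp_rot: [0.65, 0.76, 0.0, 0.0]
contact_force: [-0.0, -0.2, -0.8]
opening: 0.111
finger_force: 59.5
```

Run:
```python
from h import *
p=shot('wrist','w6.png'); s=ctrl.get_state(); print(s['time'],s['eef_pos'],R.from_quat(s['tcp_rot']).as_matrix()[:,1].round(4))
np.savez('w6.npz',**{k:p[k] for k in ('fx','fy','cx','cy','extrinsics','color')})
for t in ('strip',):
    for d in ctrl.look_for(p,t)[:1]: X=w(p,d['position']); print(t,round(d['p'],2),X.round(3),proj(p,X).round())
a=p['color'][0:200,200:400,::-1]; cv2.imwrite('pics/w6c.png',cv2.resize(a,(600,600),interpolation=cv2.INTER_CUBIC))
```

```text
8.55 [0.57041062 0.1258409  0.26213044] [ 0.9879  0.1553 -0.    ]
strip 0.87 [0.554 0.187 0.03 ] [315. 112.]
```

View pics/w6c.png

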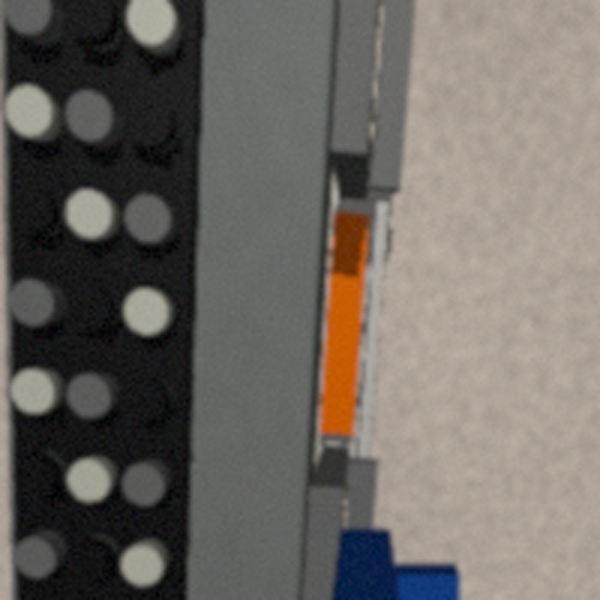

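Run:
```python
from h import *
p=dict(np.load('w6.npz')); c=p['color']; hsv=cv2.cvtColor(c,cv2.COLOR_RGB2HSV)
k=(hsv[...,0]<20)&(hsv[...,1]>150)&(hsv[...,2]>50); k[200:]=0;k[:,:295]=0;k[:,340:]=0
q=np.argwhere(k)[:,::-1]; G=np.array([ray(p,a,b,0.028)[:2] for a,b in q]).astype(np.float32); r=cv2.minAreaRect(G); print('strip',r,len(q))
# edges: block edge z=.055 and lip, per row gradient
g=cv2.cvtColor(c,cv2.COLOR_RGB2GRAY).astype(int)
for v in (80,100,120,140): print(v,g[v,295:340].tolist())
def edge(z,pts):
    P=np.array([ray(p,u,v,z)[:2] for u,v in pts]); d=P[0]-P[-1]; print(np.degrees(np.arctan2(d[1],d[0]))-90,P.round(4).tolist())
edge(.055,[(311,0),(301,200)])
edge(.050,[(329.3,66.7),(325,152.7)])
# grey holders tops z=.115 : inner edges corners
edge(.115,[(311,50.5),(322.5,51)]); edge(.115,[(303,162),(314,162)])
```

```text
strip ((0.5530599355697632, 0.1899624615907669), (0.011809107847511768, 0.07340472936630249), 4.1843743324279785) 800
80 [108, 106, 107, 103, 105, 106, 105, 104, 105, 105, 103, 85, 62, 73, 122, 147, 113, 73, 62, 63, 67, 65, 63, 62, 65, 80, 102, 104, 95, 125, 163, 171, 166, 143, 108, 129, 160, 167, 166, 170, 166, 164, 163, 160, 162]
100 [103, 103, 102, 101, 104, 103, 106, 103, 104, 99, 75, 50, 75, 120, 138, 125, 119, 113, 113, 114, 112, 117, 114, 117, 121, 136, 150, 143, 144, 163, 168, 156, 149, 158, 166, 164, 164, 164, 167, 170, 161, 165, 166, 168, 167]
120 [102, 102, 102, 103, 103, 103, 104, 102, 98, 74, 55, 88, 127, 132, 119, 115, 110, 114, 112, 112, 113, 114, 112, 122, 140, 142, 141, 160, 168, 165, 162, 161, 162, 162, 166, 166, 169, 169, 168, 169, 173, 174, 178, 173, 168]
140 [99, 101, 97, 103, 104, 104, 103, 88, 68, 65, 104, 136, 130, 115, 111, 111, 115, 113, 112, 110, 110, 114, 123, 138, 140, 140, 161, 164, 155, 151, 158, 163, 166, 166, 164, 164, 164, 163, 165, 167, 166, 171, 169, 172, 167]
5.163216530951161 [[0.5369, 0.2811], [0.5535, 0.0981]]
6.180669967923109 [[0.5617, 0.23], [0.5705, 0.1495]]
-263.421217828261 [[0.546, 0.2316], [0.5545, 0.2326]]
-261.1416332905585 [[0.5518, 0.1476], [0.5606, 0.149]]
```

Run:
```python
from h import *
p=dict(np.load('w6.npz')); s=ctrl.get_state(); A=R.from_quat(s['tcp_rot']); t=s['eef_pos']
def P(x,y,z): return proj(p,t+A.apply(np.array([x,y,z])/1e3)).round(1)
for z,n in ((-26,'top'),(69,'foot')):
  for x in (-31,29): print(n,x,P(x,-5,z),P(x,5,z))
b=p['color'][...,2].astype(int)
for v in (185,200,215,240,270,300,330): print(v,b[v,296:360].tolist())
go([0.5531,0.190,0.140],4.7)
go([0.5531,0.190,0.262],4.7)
```

```text
top -31 [308.1 394. ] [336.2 393.9]
top 29 [305.8 237. ] [338.4 237. ]
foot -31 [313.7 268.4] [329.5 268.3]
foot 29 [312.9 175.4] [330.  175.4]
185 [98, 99, 98, 91, 75, 70, 81, 91, 89, 90, 89, 90, 88, 88, 87, 82, 75, 69, 71, 71, 68, 67, 71, 71, 72, 72, 72, 71, 73, 69, 70, 72, 68, 69, 88, 117, 147, 152, 152, 147, 147, 149, 150, 149, 148, 150, 151, 150, 151, 154, 153, 152, 148, 149, 147, 143, 147, 152, 150, 150, 149, 153, 152, 151]
200 [95, 95, 88, 76, 69, 84, 89, 89, 91, 86, 90, 88, 92, 85, 74, 71, 69, 75, 74, 70, 72, 68, 71, 71, 68, 72, 72, 72, 70, 68, 71, 72, 70, 72, 71, 72, 80, 104, 120, 126, 123, 125, 121, 125, 122, 124, 125, 122, 124, 125, 123, 123, 124, 121, 122, 124, 129, 140, 149, 147, 151, 150, 153, 154]
215 [95, 90, 78, 70, 83, 85, 90, 89, 90, 87, 87, 84, 74, 69, 69, 68, 72, 71, 69, 72, 72, 72, 70, 71, 71, 72, 68, 67, 74, 69, 71, 67, 69, 73, 71, 71, 69, 67, 78, 101, 117, 125, 121, 124, 125, 121, 126, 120, 123, 122, 124, 122, 122, 121, 123, 126, 132, 141, 149, 150, 149, 152, 150, 149]
240 [79, 71, 69, 68, 66, 66, 68, 66, 70, 74, 90, 109, 117, 123, 121, 122, 121, 122, 122, 120
[... 412 characters left out ...]
, 77, 69, 71, 70, 70, 70, 68, 67, 63, 57, 59, 63, 55, 36, 14, 20, 13, 4, 22, 20, 6]
300 [13, 23, 4, 17, 15, 10, 19, 2, 13, 23, 45, 63, 66, 67, 70, 69, 70, 66, 68, 70, 66, 73, 67, 70, 67, 64, 67, 69, 70, 65, 68, 67, 70, 66, 71, 69, 68, 66, 69, 67, 77, 75, 45, 20, 14, 19, 20, 7, 0, 24, 16, 12, 14, 21, 6, 22, 11, 14, 5, 16, 11, 14, 5, 21]
330 [12, 19, 10, 1, 6, 15, 39, 86, 128, 146, 127, 86, 64, 71, 69, 70, 67, 72, 67, 67, 70, 65, 70, 70, 64, 66, 70, 70, 65, 67, 69, 69, 67, 69, 68, 67, 68, 66, 64, 63, 80, 114, 126, 95, 41, 14, 16, 21, 11, 20, 17, 20, 3, 8, 5, 17, 11, 5, 18, 2, 18, 17, 3, 16]
turn [-0.    0.    4.23] shift mm [ 66.1  -7.1 122.1]
turn [-0.    0.    4.23] shift mm [66.  -7.1  0.1]
```

>>> send_rows:
  rows: "0 0 2 25 -3 0 -1;0 0 4.2 50 -5 0 -1;0 0 4.2 67 -7 20 -1;0 0 4.2 67 -7 50 -1;0 0 4.2 67 -7 85 -1;0 0 4.2 67 -7 115 -1;0 0 4.2 67 -7 122 -1;0 0 4.2 67 -7 122 -1"

```text
time: 9.6
eef_pos: [0.5524, 0.1912, 0.1395]
tcp_rot: [0.677, 0.736, -0.001, -0.0]
contact_force: [0.2, -0.1, 0.0]
opening: 0.106
finger_force: 59.5
```

>>> send_rows:
  rows: "0 0 0 0 0 0 -1;0 0 0 0 0 0 -1;0 0 0 0 0 0 -1"

```text
time: 9.98
eef_pos: [0.5531, 0.1913, 0.1411]
tcp_rot: [0.677, 0.736, 0.001, 0.001]
contact_force: [1.0, -0.5, -0.7]
opening: 0.109
finger_force: 59.5
```

Run:
```python
from h import *
p=shot('wrist','w7.png'); s=ctrl.get_state(); print(s['time'],s['eef_pos'],s['contact_force'],s['finger_force'])
go([0.5531,0.191,0.089],4.7)
q=shot('scene')
a=cv2.resize(p['color'][60:260,230:430,::-1],(500,500),interpolation=cv2.INTER_CUBIC)
u,v=proj(q,[.57,.19,.07]).astype(int); b=cv2.resize(q['color'][v-50:v+50,u-30:u+30,::-1],(300,500),interpolation=cv2.INTER_CUBIC)
cv2.imwrite('pics/m7.png',np.hstack([a,b]))
```

```text
10.025 [0.55292873 0.19128733 0.14093898] [-0.55382777  0.31327516 -0.83154472] 59.46396052837372
turn [ 0.07 -0.    0.07] shift mm [-0.3  0.1 51.9]
```

View pics/m7.png

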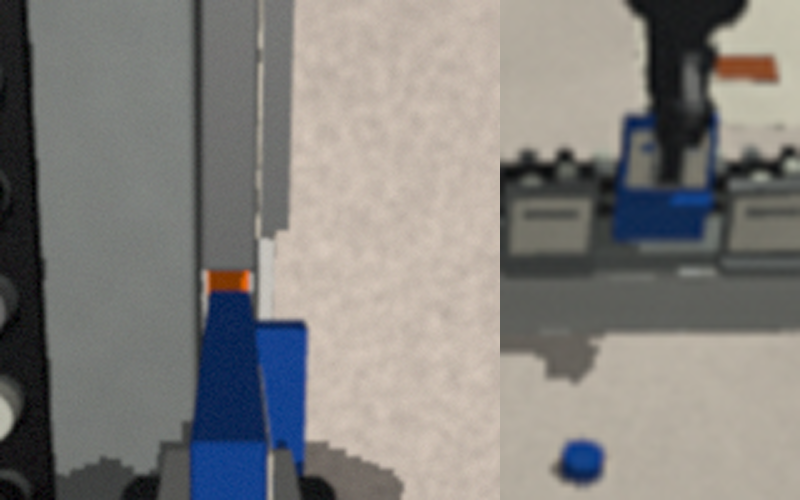

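The foot (crop ≈ (231,290)) lines up with the orange strip, between the block face and the lip. I'll descend to just above the strip.

>>> send_rows:
  rows: "0 0 0 0 0 10 -1;0 0 0 0 0 20 -1;0 0 0 0 0 28 -1;0 0 0 0 0 34 -1;0 0 0 0 0 38 -1;0 0 0 0 0 38 -1;0 0 0 0 0 38 -1"

```text
time: 10.95
eef_pos: [0.5529, 0.1913, 0.1025]
tcp_rot: [0.677, 0.736, 0.0, 0.0]
contact_force: [0.2, 0.2, -1.0]
opening: 0.111
finger_force: 59.5
```

>>> send_rows:
  rows: "0 0 0 0 0 3 -1;0 0 0 0 0 6 -1;0 0 0 0 0 6 -1;0 0 0 0 0 6 -1"

```text
time: 11.45
eef_pos: [0.5528, 0.1913, 0.0967]
tcp_rot: [0.677, 0.736, 0.0, 0.0]
contact_force: [-0.9, -0.0, 3.0]
opening: 0.107
finger_force: 59.9
```

>>> send_rows:
  rows: "0 0 0 0 0 2 -1;0 0 0 0 0 4 -1;0 0 0 0 0 4 -1;0 0 0 0 0 4 -1"

```text
time: 11.95
eef_pos: [0.5529, 0.1913, 0.0926]
tcp_rot: [0.677, 0.736, 0.0, 0.0]
contact_force: [-0.6, -0.2, 4.3]
opening: 0.109
finger_force: 60.3
```

>>> send_rows:
  rows: "0 0 0 0 0 1.5 -1;0 0 0 0 0 3 -1;0 0 0 0 0 3 -1;0 0 0 0 0 3 -1"
  grip_force: 80

```text
time: 12.45
eef_pos: [0.5529, 0.1913, 0.0898]
tcp_rot: [0.677, 0.736, 0.0, 0.0]
contact_force: [-1.8, -0.4, 6.9]
opening: 0.104
finger_force: 80.4
```

>>> send_rows:
  rows: "0 0 0 0 0 1 -1;0 0 0 0 0 1.5 -1;0 0 0 0 0 1.5 -1;0 0 0 0 0 1.5 -1"

```text
time: 12.95
eef_pos: [0.553, 0.1913, 0.0891]
tcp_rot: [0.677, 0.736, 0.0, 0.0]
contact_force: [-3.9, -0.9, 10.2]
opening: 0.108
finger_force: 81.0
```

>>> send_rows:
  rows: "0 0 0 0 0 0.5 -1;0 0 0 0 0 1 -1;0 0 0 0 0 1 -1;0 0 0 0 0 1 -1"

```text
time: 13.45
eef_pos: [0.553, 0.1913, 0.0891]
tcp_rot: [0.677, 0.736, -0.0, -0.0]
contact_force: [-5.1, -1.3, 13.9]
opening: 0.102
finger_force: 81.7
```

>>> send_rows:
  rows: "0 0 0 0 0 0.5 -1;0 0 0 0 0 1 -1;0 0 0 0 0 1 -1;0 0 0 0 0 1 -1;0 0 0 0 0 1 -1;0 0 0 0 0 1 -1"

```text
time: 14.2
eef_pos: [0.553, 0.1914, 0.0891]
tcp_rot: [0.677, 0.736, -0.0, -0.0]
contact_force: [-8.0, -2.6, 18.7]
opening: 0.108
finger_force: 82.3
```

Run:
```python
from h import *
s=ctrl.get_state(); print(s['time'],s['eef_pos'],s['contact_force'],s['wrist_torque'],s['finger_force'],R.from_quat(s['tcp_rot']).as_matrix().round(4).tolist())
p=shot('wrist'); q=shot('scene')
a=cv2.resize(p['color'][60:260,230:430,::-1],(500,500),interpolation=cv2.INTER_CUBIC)
u,v=proj(q,[.57,.19,.07]).astype(int); b=cv2.resize(q['color'][v-50:v+50,u-30:u+30,::-1],(300,500),interpolation=cv2.INTER_CUBIC)
cv2.imwrite('pics/m8.png',np.hstack([a,b]))
```

```text
14.2 [0.55303886 0.19135659 0.08909748] [-7.99682069 -2.64069695 18.72895964] [-0.34567534  1.39142014 -0.03198815] 82.28887438774109 [[-0.0835, 0.9965, -0.0006], [0.9965, 0.0835, -0.0004], [-0.0003, -0.0007, -1.0]]
```

View pics/m8.png

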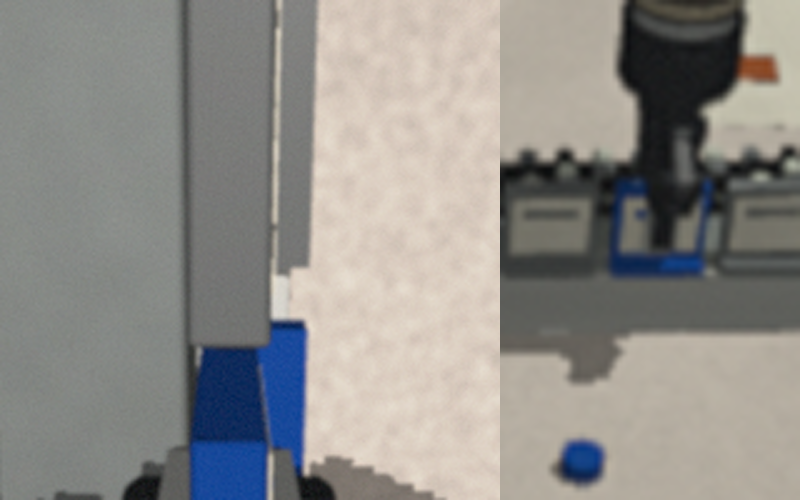

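The TCP stopped at z = 0.0891 while the force rose to 19 N. The blue ledge and top now line up with the grey holders (scene crop: ledge ≈ (660,265)), so the holder is fully home.

```bash
python3 -c "
from plant import ctrl
print(ctrl.sign_off())"
```

```text
the job is handed in; nothing more can be done
None
```

The blue holder is pressed fully home between the two grey holders, still gripped at about 80 N with its ledge seated on the lip under about 19 N, and the job is handed in at about 14 s; no verdict came back.

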